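# Set the routing template on the dowel pins of the clamped blank

### The arm

A 7-joint arm with a two-finger parallel gripper is mounted at the origin on a cart in front of the work surface, level with it; the furniture and walls round the work are solid. World frame = base frame: x ahead of the robot, y to its left, z up, the work surface at z = 0. Lengths are in m, angles in rad, forces in N, time in s.
With the tool pointing down it reaches from about 0.425 to 0.975 m from the base axis. Payload 16.7 kg.
Tool frame: the origin (TCP) lies between the finger pads; the fingertips stand 19 mm ahead of it and the grasp point (between the pads) is the TCP; z points along the fingers, y is the line along which they close (so a half turn about z gives the same grasp; the last joint's range is limited). The gripper opens to 85 mm and grips with 20 to 120 N. Pads are 22 mm wide; open, the fingers measure 114 mm over their backs; the gripper's body (76 mm by 85 mm) begins 54 mm behind the grasp point. The pads swing forward as they close: fully open they stand 13 mm farther back than shut.
Start: joints at [0.995, 0.426, 0.074, 1.606, -0.034, 1.111, -0.067], TCP at [0.279, -0.614, 0.25] pointing down, gripper open.
Joint ranges: [-2.85, 2.85], [-0.5, 2.14], [-1.23, 1.37], [0.21, 2.46], [-1.02, 4.16], [0.16, 2.05], [-2.73, 2.73]. Speed limits (rad/s): [1.89, 1.89, 2.39, 2.39, 3.01, 3.01, 3.01].

### API

Orientations are given as a rotation vector (axis times angle).
In Python, from cell import r gives the robot as it stands.
- The arm moves only by the shell command python3 -m jog 'ROWS' [FORCE]. ROWS is a JSON object whose one key "steps" holds a list of rows, each a list of 7 numbers: the shift along the tool's x, y, z in mm, then the turn, a rotation vector about the tool's x, y, z in degrees, then the closure, from 0 (fully open) to 1 (shut). In form: {"steps": [[tx, ty, tz, ax, ay, az, jaw], ...]}. A call has 1 to 20 rows; each row shifts and turns the commanded pose from where the row before left it, along the tool's axes as they then stand; what a row does not reach is not made up. A row lasts 1/12 s, in which the tool goes at most 41.7 mm and 7.16 degrees, less where a joint would pass 70% of its speed; a pose out of reach is approached as far as the arm can. A call is refused whole if a number of a shift passes 41.7 or a number of a turn 7.16, either way. A call with a gripper value outside its range is refused whole. The fingers move at their own pace and stop on an object; FORCE is the grip in N (left out, the last holds). Time passes only in rows, so rows that do not move let the fingers close. It gives the time, the measured TCP pose, the force, the opening and the grip force at its end, in the units of the state.
- r.observe(): the state, without advancing time (a new reading comes with each control period).
- r.snapshot(name): name is "scene" or "side" or "wrist"; returns the picture (480x640x3 uint8, red, green, blue); there is no depth.
- r.calibration(name): a dict with "fov_y" (degrees; the focal length in pixels is half the picture's height over the tangent of half this angle, whatever the lens; pixels are square), "cx", "cy" (the principal point, pixels), "pose" (4x4, takes a point from camera to world coordinates). Camera axes: x right, y down, z forward; pixel columns grow to the right and rows downward; lengths in m; the calibration is good to about 2 mm. A picture is of the moment at which its call begins: read the wrist's pose just before it. calibration takes no time and is no camera call; for the wrist camera it gives the pose at the moment of the call.
- r.finish_job(): hands the job in; it is judged then, once.
The state is a dict: "clock": time; "q": joint angles; "joint_velocities": joint speeds; "effort": joint torques, N m; "position": TCP position; "tcp_rot": TCP orientation; "wrist_force": force on the tool from outside, world axes, zero at the start; "ft_torque": the same for the moment, N m; "grip_width": finger opening in m; "grip_force": force on a finger pad.
Only numpy, scipy, OpenCV 4.12 (cv2) and the standard library are available. Lean on these libraries where they do the work, as an engineer would, in place of code of your own. Each camera call takes 0.05 s, during which the arm holds its last target. There are 200 camera calls.

### The job

Take the aluminium routing template with the wooden grip block and set it on the blank that is clamped to the plywood jig board, round hole over the thick steel pin and slot over the thin brass pin, fully home so that the plate lies flat on the wood, and let go of it. The blank was clamped by hand, so feel for the pins: slide and turn the plate lightly until it drops over them, and never force it. Leave the glue bottle, tape measure and pencil where they are.

Things in the scene. Friction and masses are not known exactly. Their poses are not given: they have to be found in the camera images.
- jig: Pale plywood jig board, 244 (x) x 104 (y) x 18 mm, screwed to the bench. Origin: centre of its underside; x along its length from the steel-pin end to the brass-pin end (roughly to the robot's left), z up. A wood blank with two upright pins is clamped on it and cannot move. Over 40 N between the template and jig, blank or pins spoils them.
- blank_top (a point): Nominal middle of the blank's top, x = y = 0 and z = 30 mm in the jig's frame. The blank: brown wood, a little darker than the board, 164 x 74 x 12 mm, held at both ends by steel straps with black star knobs that reach 16 mm above it, 76 mm and more from its middle. It was clamped by hand and is not tracked: the pins' true places must be felt or seen.
- steel_pin_about (a point): Nominal foot of the thick steel pin, at the blank's top, x = -45 mm and y = 0 in the jig's frame. The pin: 14 mm diameter, 20 mm tall above the blank, its last 4 mm tapering to 10 mm. It really stands up to 10 mm from here along the jig's x, either way, and at y = 0.
- brass_pin_about (a point): Nominal foot of the thin brass pin, at the blank's top, x = +45 mm and y = 0 in the jig's frame. The pin: 10 mm diameter, 11 mm tall above the blank, its last 3 mm tapering to 6.4 mm. It really stands 90 mm from the steel pin, in a direction up to 0.08 rad either way from the jig's x.
- template: Aluminium plate, 140 (x) x 64 (y) x 8 mm, 0.2 to 0.4 kg, flat on the bench at first. Origin: centre of its underside; x along its length from round hole to slot (roughly to the robot's left), z up. Across its middle stands a dark wooden grip block, 24 (x) x 58 (y) mm, top 60 mm above the underside: grip it across the 24 mm. Home, the steel pin stands 12 mm out of the plate's top.
- round_hole (a point): Centre of the template's round hole (15.5 mm diameter, right through) at the underside; x = -45 mm, y = 0 in the template's frame.
- slot (a point): Centre of the template's slot (17.5 mm along x, 11.5 mm along y, right through) at the underside; x = +45 mm, y = 0 in the template's frame.
- glue_bottle: Yellow glue bottle with a red cap, 43 x 62 x 187 mm, standing; origin at the centre of its underside. To be left alone.
- tape_measure: Yellow tape measure, 39 x 90 x 70 mm, standing on edge; origin at the centre of its underside. To be left alone.
- pencil: Red flat carpenter's pencil, 15 x 159 x 8 mm, lying; origin at the centre of its underside. To be left alone.

How it is judged:
At the end, for the whole second after the job is handed in: the template rests flat on the blank with the steel pin through its round hole and the brass pin through its slot: its underside at both is 30 mm (28 to 31.5) above the jig's underside, and it is tilted under 0.03 rad (z of round_hole in the frame of jig between 0.028 and 0.0315 m and z of slot in the frame of jig between 0.028 and 0.0315 m and x of round_hole in the frame of jig between -0.06 and -0.03 m and y of round_hole in the frame of jig between -0.006 and 0.006 m and x of slot in the frame of jig between 0.028 and 0.062 m and y of slot in the frame of jig between -0.016 and 0.016 m and angle between template's own z axis and vertical below 0.03 rad and linear speed of template below 0.01 m/s); the robot touches nothing.
It fails at once if the template is forced against the jig, blank or pins with over 40 N (contact force between template and jig above 40 N).
It fails at once if the glue bottle is moved by over 20 mm (distance of glue_bottle from where it was at the start of the episode above 0.02 m).
It fails at once if the tape measure is moved by over 20 mm (distance of tape_measure from where it was at the start of the episode above 0.02 m).
It fails at once if the pencil is moved by over 20 mm (distance of pencil from where it was at the start of the episode above 0.02 m).
It also fails if it takes over 64 s, if anything falls off the work surface, if the arm or the gripper's body presses on something with over 40 N, if the wrist force passes 120 N, or if a joint passes its speed limit or range.

## Working session

There is one attempt and no reset: what is moved stays moved. The work goes in short steps, Python scripts to look and compute and a shell command to move; the robot and the scene stay as the last step left them, time stands still between calls to the robot, and variables do not carry over. Pictures are saved under pics/ and viewed, at most 10 in all, crops included, and the job is handed in when it is done.

```bash
mkdir -p pics; ls; python3 - <<'E'
from cell import r
import cv2,numpy as np
o=r.observe(); print({k:np.round(v,3).tolist() for k,v in o.items()})
for n in("scene","side","wrist"):
    im=r.snapshot(n); cv2.imwrite(f"pics/{n}0.png",im[:,:,::-1]); c=r.calibration(n); print(n,c["fov_y"],c["cx"],c["cy"],np.round(c["pose"],3).tolist(), {k for k in c})
E
```

```text
pics
{'clock': 0.0, 'q': [0.995, 0.427, 0.074, 1.607, -0.034, 1.111, -0.067], 'joint_velocities': [-0.002, 0.002, 0.001, 0.001, -0.0, 0.0, 0.002], 'effort': [0.004, -94.982, 3.762, -46.35, 0.019, 0.01, -0.0], 'position': [0.279, -0.614, 0.25], 'tcp_rot': [-3.069, -0.665, 0.001], 'wrist_force': [0.02, -0.18, 1.048], 'ft_torque': [0.042, -0.023, -0.01], 'grip_force': 0.0, 'grip_width': 0.085}
scene 55.81463224364212 318.4501879456037 244.9057347391901 [[0.792, -0.379, 0.479, 0.126], [-0.611, -0.495, 0.618, -0.452], [0.003, -0.782, -0.623, 0.568], [0.0, 0.0, 0.0, 1.0]] {'cy', 'cx', 'pose', 'fov_y'}
side 57.34037802608592 311.6948636514637 244.23295574531343 [[0.986, -0.108, 0.127, 0.426], [-0.167, -0.61, 0.775, -0.58], [-0.006, -0.785, -0.619, 0.592], [0.0, 0.0, 0.0, 1.0]] {'cy', 'cx', 'pose', 'fov_y'}
wrist 64.81402846696861 323.1388429914529 238.765859898732 [[0.414, -0.876, -0.25, 0.344], [-0.91, -0.398, -0.113, -0.586], [-0.0, 0.274, -0.962, 0.374], [0.0, 0.0, 0.0, 1.0]] {'cy', 'cx', 'pose', 'fov_y'}
```

View pics/scene0.png

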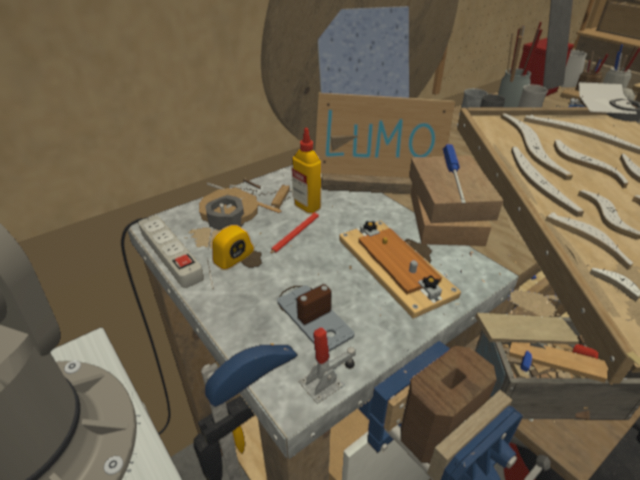

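View pics/side0.png

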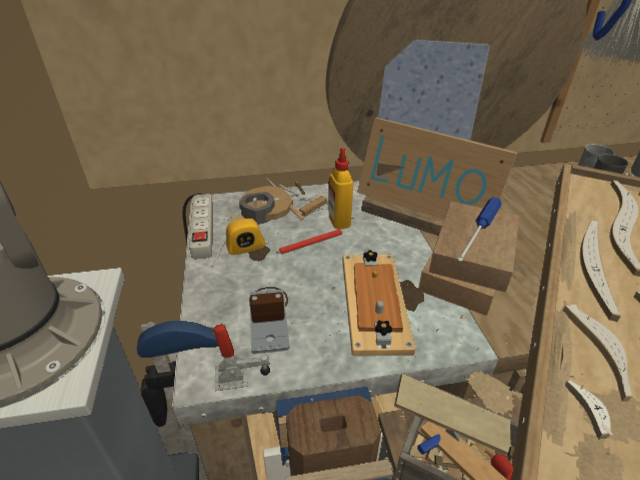

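The scene picture shows the template at about (315,312) with a red toggle clamp by its hole end, and the jig at about (400,265). The side picture shows the template at (268,320) and the jig at (380,300). I'll enlarge these areas to measure them.

```bash
python3 - <<'E'
import cv2,numpy as np
def c(n,x,y,w,h,s=4): return cv2.resize(cv2.imread(f"pics/{n}0.png")[y:y+h,x:x+w],None,fx=s,fy=s,interpolation=cv2.INTER_CUBIC)
a=c("scene",270,215,200,150); cv2.imwrite("pics/cs.png",a)
b=c("side",235,235,200,150); cv2.imwrite("pics/cd.png",b)
E
```

```text
(no output)
```

View pics/cs.png

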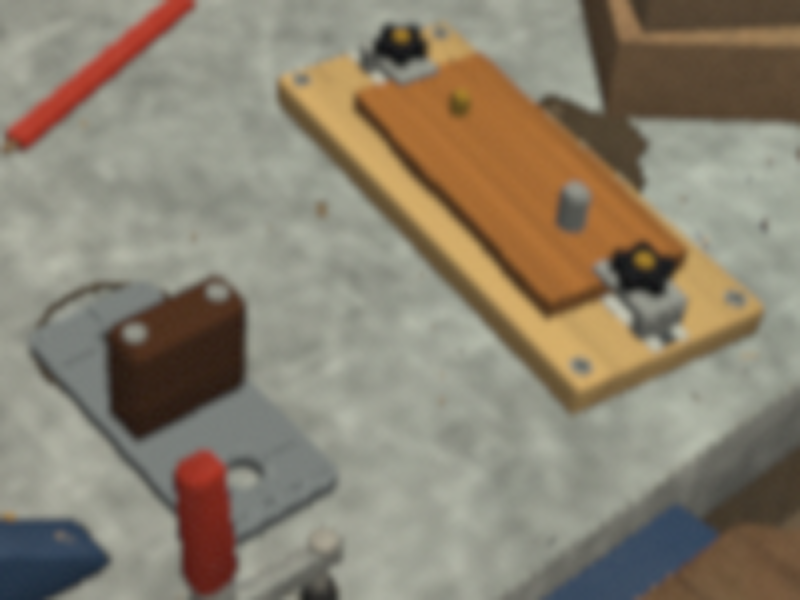

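View pics/cd.png

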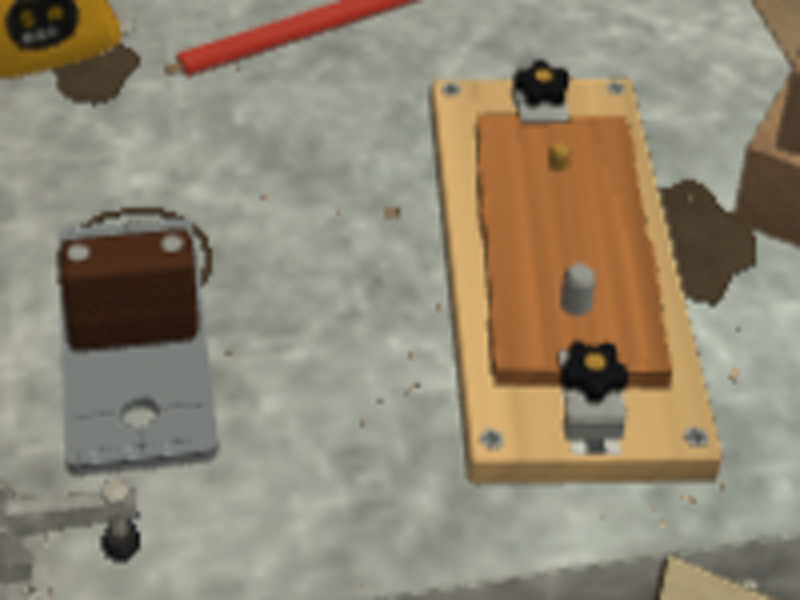

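Scene crop: block-top screws at (134,333) and (218,292), round hole at (243,474), steel pin top at (575,188), brass top at (460,96). Side crop: the same features at (78,252), (172,243), (140,412), (579,271) and (559,148). The board's four screws are visible in both, so I'll triangulate all of these.

```bash
cat > h.py <<'E'
from cell import r
import numpy as np
C={n:r.calibration(n) for n in("scene","side")}
def ray(c,px):
    f=240/np.tan(np.radians(c["fov_y"])/2)
    P=np.array(c["pose"]); d=P[:3,:3]@np.array([(px[0]-c["cx"])/f,(px[1]-c["cy"])/f,1]); return P[:3,3],d
def atz(c,px,z):
    o,d=ray(c,px); return (o+d*(z-o[2])/d[2])
E
cat > m.py <<'E'
from h import *
off={"scene":(270,215),"side":(235,235)}
pts={ # name:(z, scene, side) crop pixels
"bs1":(.06,(134,333),(78,252)),"bs2":(.06,(218,292),(172,243)),"hole":(.008,(243,474),(140,412)),
"j1":(.018,(302,78),(451,89)),"j2":(.018,(440,33),(616,88)),"j3":(.018,(736,299),(696,436)),"j4":(.018,(582,367),(491,438)),
"steeltop":(.050,(575,188),(579,271)),"steelfoot":(.030,(572,225),(578,310)),"brasstop":(.041,(460,96),(559,148)),"brassfoot":(.030,(459,112),(559,168))}
W={}
for k,(z,a,b) in pts.items():
    p=[atz(C[n],((u[0]+.5)/4-.5+off[n][0],(u[1]+.5)/4-.5+off[n][1]),z) for n,u in(("scene",a),("side",b))]
    W[k]=(p[0]+p[1])[:2]/2; print(k,np.round(np.array(p)[:,:2]*1e3,1).tolist(),np.round(W[k]*1e3,1))
jc=sum(W[k] for k in("j1","j2","j3","j4"))/4
jx=(W["j1"]+W["j2"]-W["j3"]-W["j4"]); jx/=np.linalg.norm(jx); J=np.array([jx,[-jx[1],jx[0]]])
print("jig",jc,np.degrees(np.arctan2(jx[1],jx[0])))
for k in W:
    if k[0] in "sjb" and k[:2]!="bs": print(k,np.round(J@(W[k]-jc)*1e3,1))
t=(W["bs1"]+W["bs2"])/2; d=W["bs1"]-W["bs2"]; h=t-W["hole"]
print("tmpl",t,"yaw blk",np.degrees(np.arctan2(-d[0],d[1]))+90, "yaw hole",np.degrees(np.arctan2(h[1],h[0])),np.linalg.norm(h),np.linalg.norm(d))
E
python3 m.py
```

```text
bs1 [[416.3, -39.3], [414.9, -42.0]] [415.6 -40.6]
bs2 [[456.7, -41.2], [454.8, -43.5]] [455.7 -42.4]
hole [[434.1, -87.0], [433.5, -89.0]] [433.8 -88. ]
j1 [[612.9, 88.3], [608.8, 84.3]] [610.9  86.3]
j2 [[694.8, 74.2], [691.7, 70.5]] [693.2  72.4]
j3 [[659.8, -147.5], [656.8, -149.0]] [ 658.3 -148.2]
j4 [[576.6, -134.7], [573.8, -135.6]] [ 575.2 -135.2]
steeltop [[628.0, -77.0], [624.6, -80.1]] [626.3 -78.5]
steelfoot [[627.6, -79.2], [624.8, -84.0]] [626.2 -81.6]
brasstop [[643.0, 9.2], [641.5, 6.9]] [642.2   8. ]
brassfoot [[644.6, 10.1], [641.9, 4.9]] [643.2   7.5]
jig [ 0.63438875 -0.0311742 ] 80.92262557085711
j1 [112.3  41.8]
j2 [111.5 -41.8]
j3 [-111.8  -42. ]
j4 [-112.   42.]
steeltop [-48.    0.5]
steelfoot [-51.1   0.1]
brasstop [40.  -1.6]
brassfoot [39.6 -2.6]
tmpl [ 0.43566034 -0.04149987] yaw blk 177.54735819881893 yaw hole 87.68176541534673 0.046534637755607525 0.04019554908820463
```

```bash
python3 -m jog '{"steps":[[25.3,-30.4,0,0,0,0,0],[25.3,-30.4,0,0,0,0,0],[25.3,-30.4,0,0,0,0,0],[25.3,-30.4,0,0,0,0,0],[25.3,-30.4,0,0,0,0,0],[25.3,-30.4,0,0,0,0,0],[25.3,-30.4,0,0,0,0,0],[25.3,-30.4,0,0,0,0,0],[25.3,-30.4,0,0,0,0,0],[25.3,-30.4,0,0,0,0,0],[25.3,-30.4,0,0,0,0,0],[25.3,-30.4,0,0,0,0,0],[25.3,-30.4,0,0,0,0,0],[25.3,-30.4,0,0,0,0,0],[25.3,-30.4,0,0,0,0,0],[0,0,0,0,0,6.7,0],[0,0,0,0,0,6.7,0],[0,0,0,0,0,6.7,0],[0,0,0,0,0,6.7,0],[0,0,0,0,0,0,0]]}'
cat >> h.py <<'E'
from scipy.spatial.transform import Rotation as R
def rel(target_xyz,yaw_tx):
    "shift (mm) in present tool axes, turn (deg) about tool z to bring tool x to yaw_tx; also tilt"
    o=r.observe(); M=R.from_rotvec(o["tcp_rot"]).as_matrix(); d=M.T@(np.array(target_xyz)-o["position"])*1e3
    cur=np.degrees(np.arctan2(M[1,0],M[0,0]))
    print("t",o["clock"],"pos",np.round(np.array(o["position"])*1e3,1),"toolx yaw",round(cur,2),"tilt",np.round(M[:2,2],4),"F",np.round(o["wrist_force"],1),"T",np.round(o["ft_torque"],2),"w",round(o["grip_width"],4),"gf",round(o["grip_force"],1))
    print("shift",np.round(d,1),"turn z",round(cur-yaw_tx,2))
E
python3 - <<'E'
from h import *
rel([.4357,-.0415,.042],-2.5)
for z in(.06,.08,.1,.12): print(z,np.round(atz(C["scene"],(320,331),z)*1e3,0),np.round(atz(C["side"],(219,329),z)*1e3,0),np.round(atz(C["side"],(228,354),z)*1e3,0))
E
```

```text
clock: 1.82
position: [0.436, -0.0421, 0.2502]
tcp_rot: [-3.141, 0.074, 0.0]
wrist_force: [-0.3, -0.4, -0.2]
grip_width: 0.0856
grip_force: 0.0
t 1.8167 pos [436.  -42.1 250.2] toolx yaw -2.69 tilt [-0.0003  0.0001] F [-0.3 -0.4 -0.2] T [ 0.04 -0.01  0.02] w 0.0856 gf 0.0
shift [-2.000e-01 -6.000e-01  2.082e+02] turn z -0.19
0.06 [ 396. -109.   60.] [ 356. -102.   60.] [ 369. -153.   60.]
0.08 [ 385. -122.   80.] [ 358. -120.   80.] [ 371. -169.   80.]
0.1 [ 375. -136.  100.] [ 361. -138.  100.] [ 373. -185.  100.]
0.12 [ 364. -149.  120.] [ 364. -156.  120.] [ 375. -201.  120.]
```

```bash
python3 -m jog '{"steps":[[0,-0.6,35,0,0,0,0],[0,0,35,0,0,0,0],[0,0,35,0,0,0,0],[0,0,35,0,0,0,0],[0,0,35,0,0,0,0],[0,0,20,0,0,0,0],[0,0,13,0,0,0,0],[0,0,0,0,0,0,0],[0,0,0,0,0,0,0.4],[0,0,0,0,0,0,1],[0,0,0,0,0,0,1],[0,0,0,0,0,0,1],[0,0,0,0,0,0,1],[0,0,0,0,0,0,1],[0,0,0,0,0,0,1],[0,0,0,0,0,0,1],[0,0,0,0,0,0,1]]}' 60
python3 -c "
from h import *
rel([.4357,-.0415,.12],-2.5)"
```

```text
clock: 3.23
position: [0.4366, -0.0417, 0.0432]
tcp_rot: [3.141, -0.064, 0.002]
wrist_force: [-3.8, 0.5, 15.0]
grip_width: 0.0236
grip_force: 58.7
t 3.2333 pos [436.6 -41.7  43.2] toolx yaw -2.35 tilt [ 0.0013 -0.0003] F [-3.8  0.5 15. ] T [ 0.1   0.66 -0.08] w 0.0236 gf 58.7
shift [ -0.8  -0.2 -76.8] turn z 0.15
```

```bash
python3 -m jog '{"steps":[[0,0,-10,0,0,0,1],[0,0,-20,0,0,0,1],[0,0,-25,0,0,0,1],[0,0,-20,0,0,0,1],[20,-1,0,0,0,0,1],[33,-2.5,0,0,0,0,1],[33,-2.5,0,0,0,0,1],[33,-2.5,0,0,0,0,1],[33,-2.5,0,0,0,0,1],[30,-2.5,0,0,0,0,1],[15,-1.3,0,0,0,0,1],[0,0,0,0,0,4,1],[0,0,0,0,0,4,1],[0,0,0,0,0,0,1],[0,0,0,0,0,0,1]]}'
cat > look.py <<'E'
import sys; from h import *; import cv2
t=sys.argv[1]
for n in("scene","side","wrist"): cv2.imwrite(f"pics/{n}_{t}.png",r.snapshot(n)[:,:,::-1])
E
python3 -c "
from h import *
rel([.6343,-.035,.118],-10.4)"; python3 look.py a; python3 - <<'E'
import cv2,numpy as np
a=cv2.imread("pics/scene_a.png")[195:345,320:470];b=cv2.imread("pics/side_a.png")[220:370,310:460]
w=cv2.imread("pics/wrist_a.png")
f=lambda x:cv2.resize(x,(400,400),interpolation=cv2.INTER_CUBIC)
cv2.imwrite("pics/va.png",np.hstack([f(a),f(b)]))
E
```

```text
clock: 4.48
position: [0.6333, -0.0349, 0.1178]
tcp_rot: [-3.129, 0.28, 0.0]
wrist_force: [-0.8, 0.1, -2.8]
grip_width: 0.0232
grip_force: 59.4
t 4.4833 pos [633.3 -34.9 117.8] toolx yaw -10.21 tilt [-0.0001  0.    ] F [-0.8  0.1 -2.8] T [0.01 0.05 0.09] w 0.0232 gf 59.4
shift [ 1.  -0.  -0.2] turn z 0.19
```

View pics/va.png

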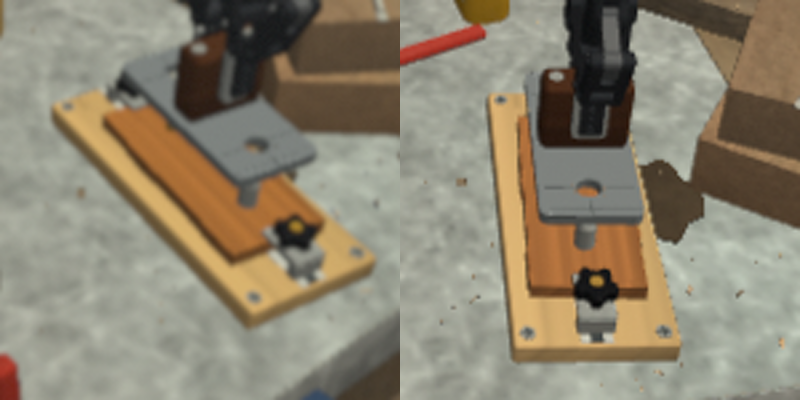

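View pics/wrist_a.png

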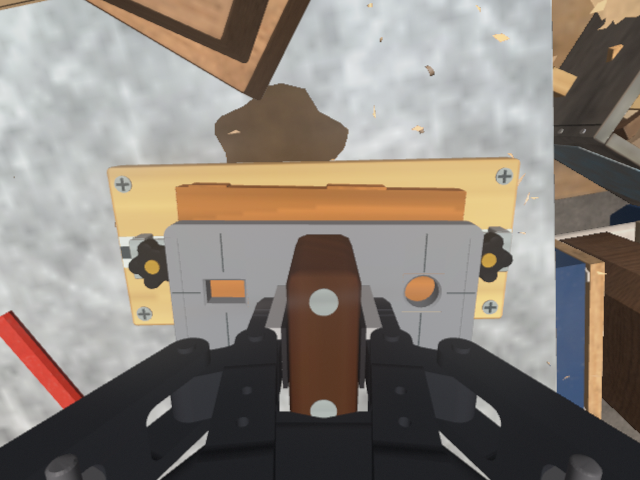

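The plate hangs level over the jig. The hole is at (257,145) in the scene crop and (187,189) in the side crop. I'll check these against the pin estimate in the same cameras.

```bash
python3 - <<'E'
from h import *
k=400/150
for n,u,o in(("scene",(257,145),(320,195)),("side",(187,189),(310,220))):
    print(n,np.round(atz(C[n],((u[0]+.5)/k-.5+o[0],(u[1]+.5)/k-.5+o[1]),.0826)*1e3,1))
# wrist: hole, slot, block screws
c=r.calibration("wrist")
for nm,u,z in(("hole",(421,290),.0826),("slot",(226,290),.0826),("scr",(323,302),.1346),("scr2",(323,409),.1346)): print(nm,np.round(atz(c,u,z)*1e3,1))
for nm,u in(("j1",(123,184)),("j2",(504,176)),("j3",(489,307)),("j4",(144.5,314))): print(nm,np.round(atz(c,u,.018)*1e3,1))
E
```

```text
scene [624.3 -80.7  82.6]
side [621.1 -84.3  82.6]
hole [626.5 -79.3  82.6]
slot [642.3   8.   82.6]
scr [652.9 -38.8 134.6]
scr2 [614.1 -31.8 134.6]
j1 [694.4  73.8  18. ]
j2 [ 659. -148.   18.]
j3 [ 575.8 -134.2   18. ]
j4 [610.8  87.1  18. ]
```

```bash
python3 -m jog '{"steps":[[2,-2.8,0,0,0,0,1],[0,0,7,0,0,0,1],[0,0,7,0,0,0,1],[0,0,5,0,0,0,1],[0,0,2,0,0,0,1],[0,0,0,0,0,0,1],[0,0,0,0,0,0,1]]}'
python3 -c "
from h import *
rel([.6357,-.0325,.0968],-10.4)"; python3 look.py b; python3 - <<'E'
import cv2,numpy as np
w=cv2.imread("pics/wrist_b.png")
s=cv2.imread("pics/scene_b.png")[220:295,385:485]
f=lambda x,k:cv2.resize(x,None,fx=k,fy=k,interpolation=cv2.INTER_CUBIC)
a=f(w[250:325,380:480],4);c=f(w[250:325,180:280],4)
d=cv2.imread("pics/side_b.png")[260:335,340:440]
cv2.imwrite("pics/vb.png",np.vstack([np.hstack([c,a]),np.hstack([f(s,4),f(d,4)])]))
E
```

```text
clock: 5.22
position: [0.636, -0.0325, 0.0961]
tcp_rot: [-3.129, 0.283, 0.001]
wrist_force: [-0.3, -0.6, -2.7]
grip_width: 0.0236
grip_force: 59.4
t 5.2167 pos [636.  -32.5  96.1] toolx yaw -10.34 tilt [-0.0005  0.0001] F [-0.3 -0.6 -2.7] T [-0.01  0.01  0.04] w 0.0236 gf 59.4
shift [-0.2  0.  -0.7] turn z 0.06
```

View pics/vb.png

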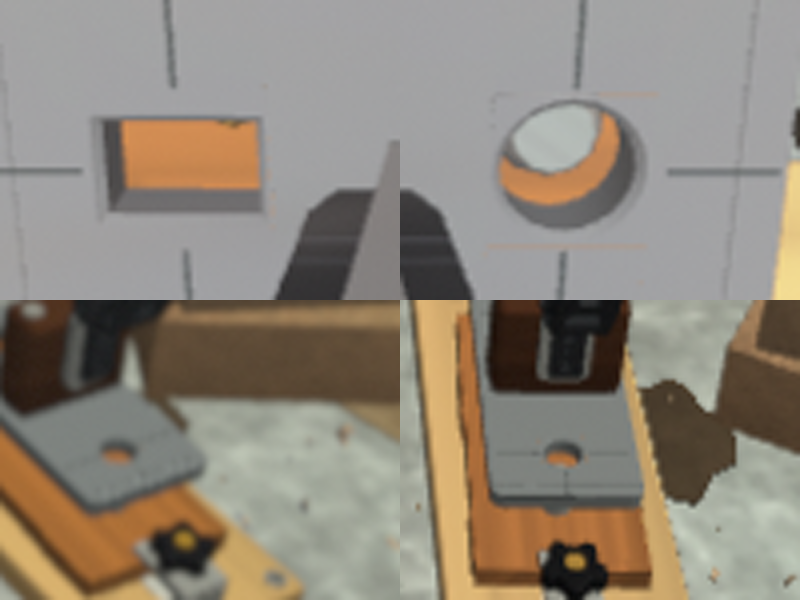

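Through the round hole the pin's pale top disc is centred at about (157,132) in its crop, with the hole rim at about (168,163). A sliver of brass shows at the slot's top edge, at about (232,122).

```bash
python3 - <<'E'
from h import *
c=r.calibration("wrist")
P=lambda u,z,x0: atz(c,(x0+(u[0]+.5)/4-.5,250+(u[1]+.5)/4-.5),z)[:2]*1e3
pin=P((157,132),.050,380); hole=P((168,163),.0609,380); print("pin",pin,"hole",hole)
sl=P((179,164),.0609,180); br=P((232,122),.040,180); print("slot",sl,"brass edge",br, "brass centre~",br+np.array([4*.98,-4*.18]))
o=r.observe();y=np.radians(79.66);p=np.array(o["position"][:2])*1e3
ux=np.array([np.cos(y),np.sin(y)]);print("kin hole",p-45*ux,"slot",p+45*ux)
d=pin-hole;print("move hole by",d)
M=R.from_rotvec(o["tcp_rot"]).as_matrix();print("tool",M[:2,:2].T@d)
for q in(br+np.array([3.9,-.7]),):
    v=q-pin;print(np.linalg.norm(v),np.degrees(np.arctan2(v[1],v[0])))
E
```

```text
pin [627.79739176 -78.54557202] hole [628.74959874 -77.24433802]
slot [644.85571871  11.41897946] brass edge [641.33635123  10.73412444] brass centre~ [645.25635123  10.01412444]
kin hole [628.14679934 -76.78721543] slot [644.3008141   11.75118193]
move hole by [-0.95220698 -1.301234  ]
tool [-0.70296421  1.45111995]
90.280008485824 78.86243810723667
```

```bash
python3 -m jog '{"steps":[[-0.1,1.4,0,0,0,0.8,1],[0,0,1,0,0,0,1],[0,0,1,0,0,0,1],[0,0,1,0,0,0,1],[0,0,1,0,0,0,1],[0,0,1,0,0,0,1],[0,0,0,0,0,0,1]]}'
python3 -c "
from h import *
rel([.6357,-.0325,.0968],-11.1)"
```

```text
clock: 5.95
position: [0.6356, -0.0338, 0.0911]
tcp_rot: [-3.127, 0.305, 0.001]
wrist_force: [0.1, 0.0, -3.0]
grip_width: 0.0232
grip_force: 59.4
t 5.95 pos [635.6 -33.8  91.1] toolx yaw -11.14 tilt [-0.0004  0.0001] F [ 0.1  0.  -3. ] T [ 0.   -0.01 -0.02] w 0.0232 gf 59.4
shift [-0.1 -1.3 -5.7] turn z -0.04
```

```bash
python3 -m jog '{"steps":[[0,0,0.7,0,0,0,1],[0,0,0.7,0,0,0,1],[0,0,0.7,0,0,0,1],[0,0,0.7,0,0,0,1],[0,0,0,0,0,0,1]]}'
python3 -c "
from h import *
rel([.6357,-.0325,.0968],-11.1)"
```

```text
clock: 6.37
position: [0.6357, -0.0339, 0.0884]
tcp_rot: [-3.127, 0.305, -0.0]
wrist_force: [0.8, 0.5, -2.5]
grip_width: 0.0231
grip_force: 59.4
t 6.3667 pos [635.7 -33.9  88.4] toolx yaw -11.15 tilt [0.     0.0001] F [ 0.8  0.5 -2.5] T [ 0.05 -0.12 -0.05] w 0.0231 gf 59.4
shift [-0.3 -1.3 -8.4] turn z -0.05
```

```bash
python3 -m jog '{"steps":[[0.2,-0.3,0,0,0,0,1],[0,0,0.7,0,0,0,1],[0,0,0.7,0,0,0,1],[0,0,0.7,0,0,0,1],[0,0,0,0,0,0,1]]}'
python3 -c "
from h import *
rel([.6357,-.0325,.0968],-11.1)"
```

```text
clock: 6.78
position: [0.6359, -0.0336, 0.0862]
tcp_rot: [-3.127, 0.305, 0.0]
wrist_force: [0.1, -0.4, -2.6]
grip_width: 0.0233
grip_force: 59.4
t 6.7833 pos [635.9 -33.6  86.2] toolx yaw -11.15 tilt [-0.0003  0.0001] F [ 0.1 -0.4 -2.6] T [ 0.04 -0.05  0.07] w 0.0233 gf 59.4
shift [ -0.4  -1.1 -10.6] turn z -0.05
```

```bash
python3 -m jog '{"steps":[[0,0,0.7,0,0,0,1],[0,0,0.7,0,0,0,1],[0,0,0.7,0,0,0,1],[0,0,0.7,0,0,0,1],[0,0,0.7,0,0,0,1],[0,0,0,0,0,0,1]]}'
python3 -c "
from h import *
rel([.6357,-.0325,.0968],-11.1)"
```

```text
clock: 7.28
position: [0.6359, -0.0336, 0.0828]
tcp_rot: [-3.127, 0.305, 0.0]
wrist_force: [0.5, -0.3, -3.7]
grip_width: 0.0238
grip_force: 59.4
t 7.2833 pos [635.9 -33.6  82.8] toolx yaw -11.15 tilt [-0.0001  0.    ] F [ 0.5 -0.3 -3.7] T [-0.03 -0.05  0.01] w 0.0238 gf 59.4
shift [ -0.4  -1.1 -14. ] turn z -0.05
```

```bash
python3 -m jog '{"steps":[[0,0,0.7,0,0,0,1],[0,0,0.7,0,0,0,1],[0,0,0.7,0,0,0,1],[0,0,0,0,0,0,1]]}'
python3 -c "
from h import *
rel([.6357,-.0325,.0968],-11.1)"
```

```text
clock: 7.62
position: [0.6359, -0.0336, 0.0807]
tcp_rot: [-3.127, 0.305, 0.0]
wrist_force: [0.1, 0.5, -2.8]
grip_width: 0.0233
grip_force: 59.4
t 7.6167 pos [635.9 -33.6  80.7] toolx yaw -11.15 tilt [-0.0002  0.0001] F [ 0.1  0.5 -2.8] T [ 0.03 -0.08 -0.03] w 0.0233 gf 59.4
shift [ -0.4  -1.1 -16.1] turn z -0.05
```

```bash
python3 -m jog '{"steps":[[0,0,0.7,0,0,0,1],[0,0,0.7,0,0,0,1],[0,0,0.7,0,0,0,1],[0,0,0.7,0,0,0,1],[0,0,0,0,0,0,1]]}'
python3 -c "
from h import *
rel([.6357,-.0325,.0968],-11.1)"
```

```text
clock: 8.03
position: [0.6359, -0.0336, 0.0779]
tcp_rot: [-3.127, 0.305, 0.0]
wrist_force: [0.5, 0.4, -2.9]
grip_width: 0.0234
grip_force: 59.4
t 8.0333 pos [635.9 -33.6  77.9] toolx yaw -11.15 tilt [-0.0001  0.    ] F [ 0.5  0.4 -2.9] T [-0.03 -0.02  0.03] w 0.0234 gf 59.4
shift [ -0.4  -1.1 -18.9] turn z -0.05
```

Now the underside is at about 34.7 mm, with no contact force.

```bash
python3 -m jog '{"steps":[[0,0,0.7,0,0,0,1],[0,0,0.7,0,0,0,1],[0,0,0.7,0,0,0,1],[0,0,0.7,0,0,0,1],[0,0,0.5,0,0,0,1],[0,0,0.4,0,0,0,1],[0,0,0,0,0,0,1]]}'
python3 -c "
from h import *
rel([.6357,-.0325,.0968],-11.1)"
```

```text
clock: 8.62
position: [0.6359, -0.0336, 0.0742]
tcp_rot: [-3.127, 0.305, 0.0]
wrist_force: [0.7, -1.1, -3.3]
grip_width: 0.0232
grip_force: 59.4
t 8.6167 pos [635.9 -33.6  74.2] toolx yaw -11.15 tilt [-0.0001  0.    ] F [ 0.7 -1.1 -3.3] T [0.   0.02 0.01] w 0.0232 gf 59.4
shift [ -0.4  -1.1 -22.6] turn z -0.05
```

```bash
python3 -m jog '{"steps":[[0,0,0.3,0,0,0,1],[0,0,0.3,0,0,0,1],[0,0,0.3,0,0,0,1],[0,0,0,0,0,0,1]]}'
python3 -c "
from h import *
rel([.6357,-.0325,.0968],-11.1)"
```

```text
clock: 8.95
position: [0.6359, -0.0336, 0.0734]
tcp_rot: [-3.127, 0.305, 0.0]
wrist_force: [0.2, 0.1, -3.5]
grip_width: 0.0232
grip_force: 59.4
t 8.95 pos [635.9 -33.6  73.4] toolx yaw -11.15 tilt [-0.0001  0.0001] F [ 0.2  0.1 -3.5] T [-0.01 -0.07  0.03] w 0.0232 gf 59.4
shift [ -0.4  -1.1 -23.4] turn z -0.05
```

```bash
python3 -m jog '{"steps":[[0,0,0.2,0,0,0,1],[0,0,0.2,0,0,0,1],[0,0,0,0,0,0,1]]}'; python3 -m jog '{"steps":[[0,0,0.2,0,0,0,1],[0,0,0,0,0,0,1]]}'
```

```text
clock: 9.2
position: [0.636, -0.0336, 0.0733]
tcp_rot: [3.127, -0.305, 0.0]
wrist_force: [-2.6, -0.3, 4.4]
grip_width: 0.0233
grip_force: 60.4
clock: 9.37
position: [0.636, -0.0336, 0.0733]
tcp_rot: [3.127, -0.305, 0.0]
wrist_force: [-4.9, -0.5, 7.2]
grip_width: 0.0232
grip_force: 60.9
```

Firm contact with the wood at z = 73.3 mm, so it is seated. Releasing and rising.

```bash
python3 -m jog '{"steps":[[0,0,-0.2,0,0,0,0.65],[0,0,0,0,0,0,0.6],[0,0,0,0,0,0,0.5],[0,0,0,0,0,0,0.5],[0,0,0,0,0,0,0.5],[0,0,0,0,0,0,0.5],[0,0,-5,0,0,0,0.5],[0,0,-10,0,0,0,0.5],[0,0,-20,0,0,0,0.5],[0,0,-30,0,0,0,0.5],[0,0,-30,0,0,0,0.5],[0,0,-30,0,0,0,0.5],[0,0,0,0,0,0,0.5]]}'
python3 look.py c; python3 - <<'E'
import cv2,numpy as np
f=lambda x,k:cv2.resize(x,None,fx=k,fy=k,interpolation=cv2.INTER_CUBIC)
s=cv2.imread("pics/scene_c.png")[205:325,330:463];d=cv2.imread("pics/side_c.png")[240:360,320:453]
w=cv2.resize(cv2.imread("pics/wrist_c.png"),(320,240))
cv2.imwrite("pics/vc.png",np.vstack([np.hstack([f(s,3),f(d,3)]),np.hstack([w,np.zeros((240,798-320,3),np.uint8)])]))
E
```

```text
clock: 10.45
position: [0.6386, -0.0334, 0.2052]
tcp_rot: [-3.126, 0.305, -0.014]
wrist_force: [1.3, 0.2, 0.6]
grip_width: 0.0427
grip_force: 0.0
```

View pics/vc.png

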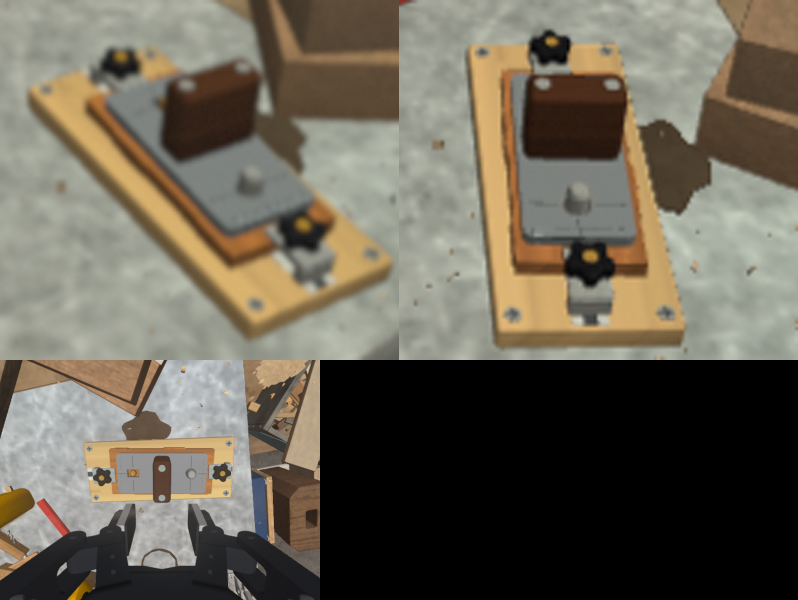

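The plate lies flat on the blank. The steel pin stands through the round hole (scene crop (251,182)), the brass pin shows in the slot (wrist inset (132,472)), and the gripper is clear of everything.

```bash
python3 -c "
from cell import r
print(r.finish_job())"
```

```text
the job is handed in; nothing more can be done
None
```

The template is seated flat on the blank with both pins through it and the gripper clear; the job is handed in at about 10.6 s, and no verdict was returned.

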